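# Zero a filter colorimeter

### The job

Get the filter colorimeter ready with its blank: press the lid of the cuvette well fully shut and turn the black filter dial exactly four clicks clockwise (seen from above), without going past the fourth; then press the blue zero key right down and let it come up again. It is all fingertip work: push the dial round by one side of its raised fin, never pinching it, leave the grey key alone, and leave the things that stand round the instrument where they are.

Things in the scene. Friction and masses are not known exactly. Their poses are not given: they have to be found in the camera images.
- colorimeter: Filter colorimeter, fixed: light-grey case on a dark plinth, 150 mm deep (x) x 230 mm wide (y), flat deck 60 mm above the bench. Origin: centre of its underside; x to its rear, y to its left, z up. On the deck, at (x, y) mm: dial (0, 56), flush display before it, cuvette well with flap lid (30, -60), blue key (-45, -36), light-grey key (-45, -84). Nothing else stands up from the deck.
- filter_dial (a joint): Dial angle, rad, growing clockwise seen from above. It clicks into 8 positions 30 degrees apart: 0, 0.524 ... 3.665 (stops just outside first and last); starts at rest in one of the first four. A sprung roller resists for half a step (15 degrees), then the dial snaps on into the next position by itself. At the fin's end a click takes roughly 3 N.
- dial_center (a point): Centre of the fin's top on the dial's vertical axis, 85 mm above the bench; x axis along the fin to its white-marked pointer end. Black dial: flat skirt in a dark fixed bezel (69 mm diameter, 5 mm high), and on it an upright fin (bar through the axis) 46 mm long, 12 mm thick, foot at 65 mm, top at 85 mm above the bench. Coloured dots 41 mm from the axis mark the 8 filters.
- dial_pointer (a point): Pointer end of the fin (white line), 23 mm from the dial's axis, 75 mm above the bench. Pushing the counter-clockwise flank of this half turns the dial clockwise. Each flank lies 6 mm from the fin's middle plane. Touching both long flanks at once, with more than 1 N each, counts as pinching.
- dial_tail (a point): The other, unmarked end of the fin, 23 mm from the dial's axis, 75 mm above the bench. Pushing its counter-clockwise flank here also turns the dial clockwise.
- well_lid (a joint): Opening angle of the well's lid in rad: 0 shut flat, growing as it opens; starts between about 0.5 and 0.9. Hinged on its rear edge; the hinge is stiff enough to hold the lid where it is left (about 0.4 N at its front edge moves it); it does not spring back.
- well_lid_hinge (a point): Middle of the lid's hinge line, which runs along the case's y axis, 65.5 mm above the bench. The dark-grey lid is a plate 54 mm long (from hinge to front edge) x 52 mm wide x 10 mm thick; shut, its top is level, 75.5 mm above the bench, and reaches from the hinge towards the case's front (-x).
- lid_top (a point): Middle of the lid's upper face, 27 mm from the hinge line.
- lid_edge (a point): Middle of the upper front edge of the lid, 54 mm from the hinge line; the highest part of the open lid.
- zero_key (a joint): Travel of the blue zero key in m: 0 up, 0.004 right down. Sprung: 1.4 N starts it, about 4.2 N holds it right down; it comes up by itself.
- zero_key_top (a point): Centre of the top of the blue zero key, 20 mm in diameter, 7.8 mm above the deck (67.8 mm above the bench).
- read_key (a joint): Travel of the light-grey read key in m, same kind as the blue one, 48 mm to its right; not to be pressed.
- read_key_top (a point): Centre of the top of the light-grey read key, 20 mm in diameter, 67.8 mm above the bench.
- sample_beaker_mid (a point): Loose glass beaker with pink contents, 52 mm in diameter, 66 mm high; the point is on its axis half-way up.
- wipes_carton_mid (a point): Loose small orange and white carton, 45 x 58 x 20 mm, lying flat; the point is at its centre.
- oil_bottle_mid (a point): Loose brown dropper bottle with red teat, 29 mm in diameter, 92 mm high; the point is on its axis half-way up.
- blue_tube_mid (a point): Loose centrifuge tube with blue cap, 112 mm long, 19 mm thick, lying; the point is at its centre.

How it is judged:
On the way, in this order (a step that is already met when the one before it is completed fails the run):
1. the lid is fully shut and the dial rests four clicks clockwise of where it stood (value of joint well_lid below 0.05 rad and distance of dial_pointer from where it was at the start of the episode between 0.03791 and 0.04152 m and value of joint filter_dial above 1.885 rad), for 0.2 s.
2. the blue zero key is pressed right down (value of joint zero_key above 0.0032 m), for 0.05 s.
At the end, for the whole second after the job is handed in: The dial rests four clicks (30 degrees each) clockwise of where it started, within 0.3 click; the lid is shut (under 0.05 rad); the blue key has been pressed at least 3.2 mm after that and is up again (all of step 1 and value of joint zero_key below 0.0008 m); the robot touches nothing.
It fails at once if the dial is turned past the fourth click (distance of dial_pointer from where it was at the start of the episode above 0.04294 m).
It fails at once if the dial's fin is pinched (both flanks touched at once) (contact force between the fingers and fin_push_side above 1 N and contact force between the fingers and fin_far_side above 1 N).
It fails at once if the grey read key is pressed (value of joint read_key above 0.0015 m).
It fails at once if a beaker, carton, bottle or tube is moved, lifted or tipped (distance of any of sample_beaker_mid, wipes_carton_mid, oil_bottle_mid, blue_tube_mid from where it was at the start of the episode above 0.012 m).
It also fails if it takes over 61 s, if anything falls off the work surface, if the arm or the gripper's body presses on something with over 40 N, if the wrist force passes 120 N, or if a joint passes its speed limit or range.

### The arm

A 6-joint arm with a two-finger parallel gripper is mounted at the origin on the work surface; the furniture and walls round the work are solid. World frame = base frame: x ahead of the robot, y to its left, z up, the work surface at z = 0. Lengths are in m, angles in rad, forces in N, time in s.
With the tool pointing down it reaches from about 0.375 to 0.9 m from the base axis. Payload 3.1 kg.
Tool frame: the origin (TCP) lies where the fingers leave the gripper's body, on its centre line; the fingertips stand 73 mm ahead of it and the grasp point (between the pads) lies 54 mm ahead of it; z points along the fingers, y is the line along which they close (so a half turn about z gives the same grasp; the last joint's range is limited). The gripper opens to 85 mm and grips with 20 to 120 N. Pads are 22 mm wide; open, the fingers measure 114 mm over their backs; the gripper's body (76 mm by 85 mm) begins 54 mm behind the grasp point. The pads swing forward as they close: fully open they stand 13 mm farther back than shut.
Start: joints at [1.087, 0.527, 1.433, -0, 1.181, -0.178], TCP at [0.188, 0.596, 0.304] pointing down, gripper open.
Joint ranges: [-3.08, 3.08], [-0.75, 2.2], [0.22, 2.44], [-1.43, 4.57], [0, 2.65], [-2.85, 2.85]. Speed limits (rad/s): [2.79, 2.79, 3.14, 3.14, 3.14, 3.14].

### API

Orientations are given as a unit quaternion [x, y, z, w].
In Python, from station import manip gives the robot as it stands.
- The arm moves only by the shell command python3 -m crank 'ROWS' [FORCE]. ROWS is JSON, a list of rows, each an object with "dp": the shift along the tool's x, y, z normalised to -1 to 1, where 1 is 50 cm, a list of three; "delta_rot": the turn, a rotation vector about the tool's x, y, z normalised to -1 to 1, where 1 is 2 pi rad, a list of three; "fingers": the opening, from -1 (shut) to 1 (fully open). A call has 1 to 12 rows; each row shifts and turns the commanded pose from where the row before left it, along the tool's axes as they then stand; what a row does not reach is not made up. A row lasts 1/12 s, in which the tool goes at most 41.7 mm and 7.16 degrees, less where a joint would pass 70% of its speed; a pose out of reach is approached as far as the arm can. A call with a number of a shift or a turn outside -1 to 1 is refused whole. A call with a gripper value outside its range is refused whole. The fingers move at their own pace and stop on an object; FORCE is the grip in N (left out, the last holds). Time passes only in rows, so rows that do not move let the fingers close. It gives the time, the measured TCP pose, the force, the opening and the grip force at its end, in the units of the state.
- manip.sense(): the state, without advancing time (a new reading comes with each control period).
- manip.snapshot(name): name is "scene" or "top" or "wrist"; returns (picture, depth): 420x560x3 uint8, red, green, blue; 420x560 float32, m along the optical axis (not along the pixel's ray), 0 where there is no reading.
- manip.camera_model(name): a dict with "fx", "fy", "cx", "cy" (pixels), "origin" and "attitude" of the camera in the world. Camera axes: x right, y up, looking along -z (the intrinsics and any distortion apply to the point x, -y, -z); pixel columns grow to the right and rows downward; lengths in m; the calibration is good to about 2 mm. A picture is of the moment at which its call begins: read the wrist's pose just before it. camera_model takes no time and is no camera call; for the wrist camera it gives the pose at the moment of the call.
- manip.sign_off(): hands the job in; it is judged then, once.
The state is a dict: "t": time; "q": joint angles; "qd": joint speeds; "tau": joint torques, N m; "tcp_pos": TCP position; "tool_rot": TCP orientation; "force": force on the tool from outside, world axes, zero at the start; "ft_torque": the same for the moment, N m; "finger_gap": opening from 0.0 (shut) to 1.0 (fully open); "gripper_force": force on a finger pad.
Only numpy, scipy, OpenCV 4.12 (cv2) and the standard library are available. Lean on these libraries where they do the work, as an engineer would, in place of code of your own. Each camera call takes 0.05 s, during which the arm holds its last target. There are 200 camera calls.

## Working session

There is one attempt and no reset: what is moved stays moved. The work goes in short steps, Python scripts to look and compute and a shell command to move; the robot and the scene stay as the last step left them, time stands still between calls to the robot, and variables do not carry over. Pictures are saved under pics/ and viewed, at most 10 in all, crops included, and the job is handed in when it is done.

```bash
mkdir -p pics
python3 - <<'E'
from station import manip
import cv2,numpy as np
s=manip.sense();print({k:np.round(s[k],3).tolist() for k in('t','tcp_pos','tool_rot','force','finger_gap')})
for n in('top','scene'):
    p,d=manip.snapshot(n);cv2.imwrite(f'pics/{n}0.png',p[:,:,::-1]);np.save(f'{n}0.npy',d);print(n,manip.camera_model(n))
E
```

```text
{'t': 0.0, 'tcp_pos': [0.187, 0.596, 0.303], 'tool_rot': [0.152, 0.988, -0.001, -0.0], 'force': [-0.373, -0.378, -0.618], 'finger_gap': 1.0}
top {'fx': 404.90413450179386, 'fy': 404.90413450179386, 'cx': 280.1020718758835, 'cy': 214.5450542561433, 'origin': array([ 0.43872722, -0.34758318,  0.93210592]), 'attitude': array([ 0.04750663, -0.05296101, -0.69916386,  0.71141278])}
scene {'fx': 441.11551380484434, 'fy': 441.11551380484434, 'cx': 279.27091063670366, 'cy': 204.8216549480334, 'origin': array([ 0.19221334, -1.05663956,  0.46502428]), 'attitude': array([ 0.52251299, -0.12993022, -0.18666085,  0.82173964])}
```

View pics/top0.png

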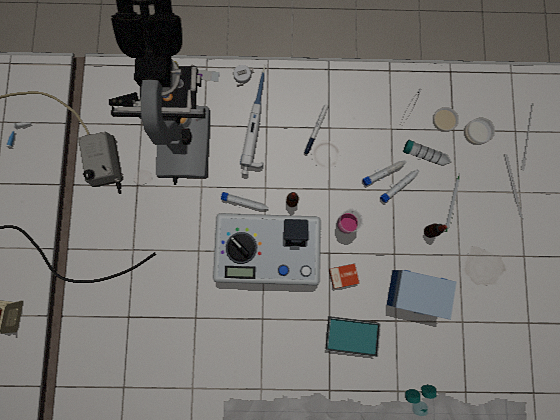

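View pics/scene0.png

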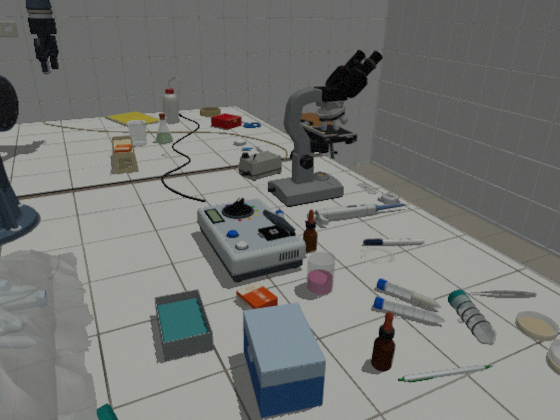

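The top view shows the case at about (213–321, 213–287). On it are the dial at (240,247), the lid at (296,232), the blue key at (283,270) and the grey key at (306,271). The tube (245,201), bottle (292,200), beaker (348,222) and carton (345,276) stand around it. Next I'll measure these from the top view.

```bash
cat > h.py <<'E'
import numpy as np,cv2
from scipy.spatial.transform import Rotation as R
from station import manip
def ray(c,u,v):
    d=R.from_quat(c['attitude']).apply([(u-c['cx'])/c['fx'],-(v-c['cy'])/c['fy'],-1]);return np.array(c['origin']),d
def onz(c,u,v,z):
    o,d=ray(c,u,v);return o+d*(z-o[2])/d[2]
def blob(m,lo=15):
    n,l,s,ce=cv2.connectedComponentsWithStats(m.astype('uint8'));return [(s[i,4],ce[i].round(2).tolist(),s[i,:4].tolist()) for i in range(1,n) if s[i,4]>=lo]
E
python3 - <<'E'
from h import *
c=manip.camera_model('top')
p=cv2.imread('pics/top0.png');h=cv2.cvtColor(p,cv2.COLOR_BGR2HSV)
H,S,V=[h[:,:,i].astype(int) for i in range(3)]
roi=np.zeros(H.shape,bool);roi[185:300,205:370]=1
b=(H>100)&(H<130)&(S>120)&(V>70)&roi
for x in blob(b,6):print('blue',x,onz(c,*x[1],.0678).round(4))
k=(V<60)&roi
for x in blob(k,20):print('dark',x,onz(c,*x[1],.065).round(4))
cv2.imwrite('pics/z0.png',cv2.resize(p[205:295,205:330],None,fx=6,fy=6,interpolation=cv2.INTER_CUBIC))
# case top outline
d=np.load('top0.npy')
vv,uu=np.nonzero(roi)
P=np.array([c['origin']+R.from_quat(c['attitude']).apply([(u-c['cx'])/c['fx']*d[v,u],-(v-c['cy'])/c['fy']*d[v,u],-d[v,u]]) for v,u in zip(vv,uu)])
ok=(abs(P[:,2]-.06)<.006)
m=np.zeros(H.shape,'uint8');m[vv[ok],uu[ok]]=1
bl=max(cv2.findContours(m,0,2)[0],key=cv2.contourArea)
r=cv2.minAreaRect(bl);bx=np.array([onz(c,*q,.06) for q in cv2.boxPoints(r)]);print(bx.round(4),bx.mean(0),np.median(P[ok,2]))
E
```

```text
blue (np.int32(42), [223.95, 195.79], [221, 192, 7, 9]) [ 0.6014 -0.2308  0.0678]
blue (np.int32(6), [222.5, 242.0], [222, 241, 2, 3]) [ 0.5012 -0.2314  0.0678]
blue (np.int32(67), [283.0, 269.88], [279, 266, 9, 9]) [ 0.4444 -0.3613  0.0678]
dark (np.int32(133), [291.83, 199.74], [286, 192, 12, 15]) [ 0.5959 -0.3782  0.065 ]
dark (np.int32(630), [295.22, 232.33], [283, 219, 25, 28]) [ 0.5249 -0.3864  0.065 ]
dark (np.int32(667), [240.83, 248.19], [226, 233, 31, 31]) [ 0.4888 -0.2706  0.065 ]
dark (np.int32(153), [239.26, 272.13], [225, 266, 30, 13]) [ 0.4382 -0.2688  0.065 ]
[[ 0.4172 -0.2142  0.06  ]
 [ 0.5649 -0.2126  0.06  ]
 [ 0.5623 -0.4421  0.06  ]
 [ 0.4145 -0.4382  0.06  ]] [ 0.48974258 -0.32678351  0.06      ] 0.059872293561407997
```

View pics/z0.png

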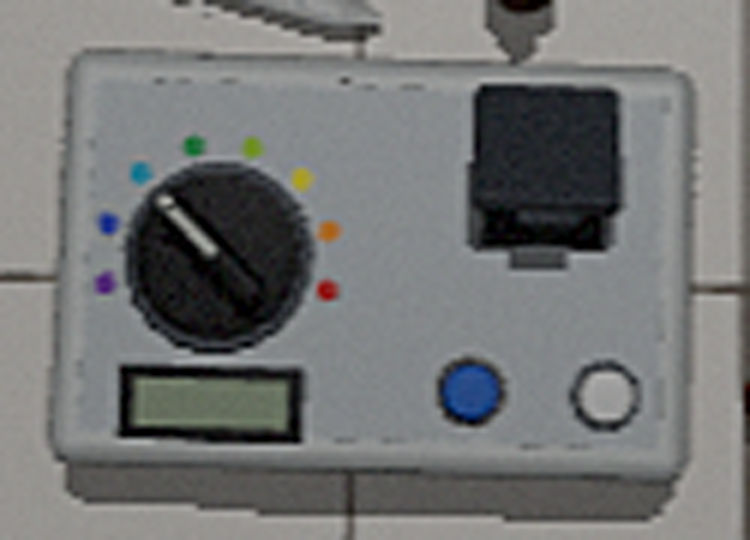

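The close-up shows the white pointer at the cyan dot, the third position, so the end position is orange and the pointer has to go from +45° to -75° in the world. The case yaw is about 0. The dial is at about (0.489,-0.2705), the lid hinge at x≈0.546, y≈-0.3865, and the blue key at (0.4444,-0.3613). First I'll turn the tool to yaw 90°, so its x is world y and its y is world x, and close the fingers.

```bash
python3 -m crank '[{"dp":[0,0,0],"delta_rot":[0,0,0.0183],"fingers":-1},{"dp":[0,0,0],"delta_rot":[0,0,0.0183],"fingers":-1},{"dp":[0,0,0],"delta_rot":[0,0,0.0183],"fingers":-1},{"dp":[0,0,0],"delta_rot":[0,0,0.0183],"fingers":-1},{"dp":[0,0,0],"delta_rot":[0,0,0.0183],"fingers":-1},{"dp":[0,0,0],"delta_rot":[0,0,0.0183],"fingers":-1},{"dp":[0,0,0],"delta_rot":[0,0,0.0183],"fingers":-1},{"dp":[0,0,0],"delta_rot":[0,0,0.0183],"fingers":-1},{"dp":[0,0,0],"delta_rot":[0,0,0.0183],"fingers":-1},{"dp":[0,0,0],"delta_rot":[0,0,0.0183],"fingers":-1},{"dp":[0,0,0],"delta_rot":[0,0,0.0183],"fingers":-1},{"dp":[0,0,0],"delta_rot":[0,0,0],"fingers":-1}]' 20
```

```text
t: 1.1
tcp_pos: [0.1874, 0.5959, 0.3033]
tool_rot: [0.707, 0.707, -0.001, 0.0]
force: [-0.6, -0.1, -0.8]
finger_gap: 0.003
gripper_force: 0.0
```

```bash
python3 -m crank '[{"dp":[-0.06,0.044,0],"delta_rot":[0,0,0],"fingers":-1},{"dp":[-0.06,0.044,0],"delta_rot":[0,0,0],"fingers":-1},{"dp":[-0.06,0.044,0],"delta_rot":[0,0,0],"fingers":-1},{"dp":[-0.06,0.044,0],"delta_rot":[0,0,0],"fingers":-1},{"dp":[-0.06,0.044,0],"delta_rot":[0,0,0],"fingers":-1},{"dp":[-0.06,0.044,0],"delta_rot":[0,0,0],"fingers":-1},{"dp":[-0.06,0.044,0],"delta_rot":[0,0,0],"fingers":-1},{"dp":[-0.06,0.044,0],"delta_rot":[0,0,0],"fingers":-1},{"dp":[-0.06,0.044,0],"delta_rot":[0,0,0],"fingers":-1},{"dp":[-0.06,0.044,0],"delta_rot":[0,0,0],"fingers":-1},{"dp":[-0.06,0.044,0],"delta_rot":[0,0,0],"fingers":-1},{"dp":[-0.06,0.044,0],"delta_rot":[0,0,0],"fingers":-1}]' 
python3 -m crank '[{"dp":[-0.08,0,0],"delta_rot":[0,0,0],"fingers":-1},{"dp":[-0.08,0,0],"delta_rot":[0,0,0],"fingers":-1},{"dp":[-0.08,0,0],"delta_rot":[0,0,0],"fingers":-1},{"dp":[-0.08,0,0],"delta_rot":[0,0,0],"fingers":-1},{"dp":[-0.08,0,0],"delta_rot":[0,0,0],"fingers":-1},{"dp":[-0.08,0,0],"delta_rot":[0,0,0],"fingers":-1},{"dp":[-0.08,0,0],"delta_rot":[0,0,0],"fingers":-1},{"dp":[-0.08,0,0],"delta_rot":[0,0,0],"fingers":-1},{"dp":[-0.08,0,0],"delta_rot":[0,0,0],"fingers":-1},{"dp":[-0.08,0,0],"delta_rot":[0,0,0],"fingers":-1},{"dp":[-0.08,0,0],"delta_rot":[0,0,0],"fingers":-1},{"dp":[-0.08,0,0],"delta_rot":[0,0,0],"fingers":-1}]'
```

```text
t: 2.1
tcp_pos: [0.4526, 0.2348, 0.3038]
tool_rot: [0.706, 0.709, -0.0, -0.0]
force: [0.6, 0.4, 0.4]
finger_gap: 0.0
gripper_force: 0.0
t: 3.1
tcp_pos: [0.4519, -0.2455, 0.3038]
tool_rot: [0.706, 0.709, 0.0, -0.0]
force: [0.6, 0.3, -0.0]
finger_gap: -0.0
gripper_force: 0.0
```

Run:
```python
from h import *
c=manip.camera_model('wrist');p,d=manip.snapshot('wrist');p=p[:,:,::-1];cv2.imwrite('pics/w1.png',p);print(c)
h=cv2.cvtColor(p,cv2.COLOR_BGR2HSV);H,S,V=[h[:,:,i].astype(int) for i in range(3)]
for x in blob((S>110)&(V>50),25):
    print(x,[int(np.median(H[x[2][1]:x[2][1]+x[2][3],x[2][0]:x[2][0]+x[2][2]]))],onz(c,*x[1],.060).round(4))
```

```text
{'fx': 311.53780594870426, 'fy': 311.53780594870426, 'cx': 285.3942949494995, 'cy': 214.4874534891673, 'origin': array([ 0.45202121, -0.16718325,  0.37403191]), 'attitude': array([-0.15411795, -0.00101861,  0.0020558 ,  0.98804979])}
(np.int32(167), [423.45, 167.95], [414, 162, 19, 13]) [111] [ 0.5922 -0.2177  0.06  ]
(np.int32(35), [335.74, 181.71], [333, 179, 7, 6]) [115] [ 0.5043 -0.2321  0.06  ]
(np.int32(36), [352.86, 192.39], [350, 190, 7, 6]) [97] [ 0.5226 -0.2433  0.06  ]
(np.int32(30), [359.5, 228.5], [357, 226, 6, 6]) [42] [ 0.5326 -0.2831  0.06  ]
(np.int32(33), [348.21, 244.27], [345, 242, 7, 6]) [26] [ 0.5216 -0.3015  0.06  ]
(np.int32(36), [330.89, 252.75], [328, 249, 7, 8]) [11] [ 0.5032 -0.3117  0.06  ]
(np.int32(30), [311.5, 252.33], [309, 250, 6, 6]) [0] [ 0.4818 -0.3112  0.06  ]
(np.int32(36), [427.25, 321.61], [425, 318, 6, 8]) [4] [ 0.6223 -0.4007  0.06  ]
(np.int32(247), [285.34, 364.57], [279, 348, 14, 28]) [6] [ 0.4537 -0.4647  0.06  ]
(np.int32(167), [186.11, 362.04], [174, 352, 24, 23]) [90] [ 0.33   -0.4612  0.06  ]
```

View pics/w1.png

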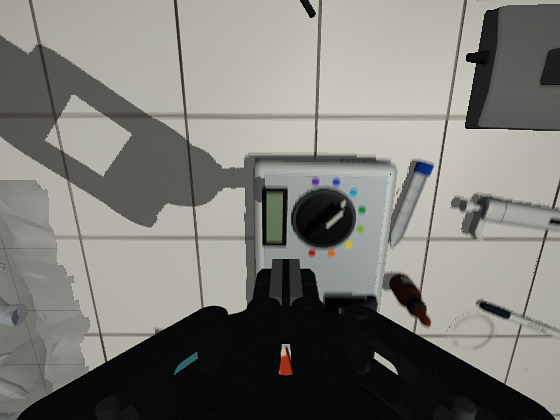

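The wrist view shows the dial at (323,218) with its pointer at the cyan dot, and the bottle (407,297) and tube behind the case. The dots put the dial centre at about (0.493,-0.272). I'll use the mean of the two views, (0.491,-0.271). Next is the lid.

```bash
python3 -m crank '[{"dp":[-0.0566,0.03,0],"delta_rot":[0,0,0],"fingers":-1},{"dp":[-0.0566,0.03,0],"delta_rot":[0,0,0],"fingers":-1},{"dp":[-0.0566,0.03,0],"delta_rot":[0,0,0],"fingers":-1},{"dp":[-0.0566,0.03,0],"delta_rot":[0,0,0],"fingers":-1},{"dp":[-0.0566,0.03,0],"delta_rot":[0,0,0],"fingers":-1},{"dp":[0,0,0.069],"delta_rot":[0,0,0],"fingers":-1},{"dp":[0,0,0.069],"delta_rot":[0,0,0],"fingers":-1},{"dp":[0,0,0.069],"delta_rot":[0,0,0],"fingers":-1},{"dp":[0,0,0],"delta_rot":[0,0,0],"fingers":-1}]'
python3 -m crank '[{"dp":[0,0,0.015],"delta_rot":[0,0,0],"fingers":-1},{"dp":[0,0,0.015],"delta_rot":[0,0,0],"fingers":-1},{"dp":[0,0,0.015],"delta_rot":[0,0,0],"fingers":-1},{"dp":[0,0,0.015],"delta_rot":[0,0,0],"fingers":-1},{"dp":[0,0,0.015],"delta_rot":[0,0,0],"fingers":-1},{"dp":[0,0,0.012],"delta_rot":[0,0,0],"fingers":-1}]'
```

```text
t: 3.9
tcp_pos: [0.5244, -0.3817, 0.1926]
tool_rot: [0.706, 0.708, 0.0, -0.008]
force: [-1.6, 0.8, -1.1]
finger_gap: -0.003
gripper_force: 0.0
t: 4.4
tcp_pos: [0.5279, -0.3851, 0.1572]
tool_rot: [0.707, 0.708, -0.0, 0.001]
force: [0.7, 0.6, 1.3]
finger_gap: -0.0
gripper_force: 0.4
```

```bash
python3 -m crank '[{"dp":[0,-0.0075,0.002],"delta_rot":[0,0,0],"fingers":-1},{"dp":[0,-0.0075,0.002],"delta_rot":[0,0,0],"fingers":-1},{"dp":[0,-0.0075,0.002],"delta_rot":[0,0,0],"fingers":-1},{"dp":[0,-0.0075,0.002],"delta_rot":[0,0,0],"fingers":-1},{"dp":[0,-0.0075,0.002],"delta_rot":[0,0,0],"fingers":-1},{"dp":[0,-0.0075,0.002],"delta_rot":[0,0,0],"fingers":-1},{"dp":[0,0,0.003],"delta_rot":[0,0,0],"fingers":-1},{"dp":[0,0,0.002],"delta_rot":[0,0,0],"fingers":-1}]'
```

```text
t: 5.07
tcp_pos: [0.5048, -0.385, 0.1484]
tool_rot: [0.707, 0.707, -0.0, -0.0]
force: [-0.1, 0.2, -0.7]
finger_gap: -0.0
gripper_force: 0.2
```

```bash
python3 -m crank '[{"dp":[0,0,0.001],"delta_rot":[0,0,0],"fingers":-1},{"dp":[0,0,0.001],"delta_rot":[0,0,0],"fingers":-1},{"dp":[0,0,0],"delta_rot":[0,0,0],"fingers":-1}]'
```

```text
t: 5.32
tcp_pos: [0.5049, -0.385, 0.1481]
tool_rot: [0.707, 0.708, -0.0, -0.0]
force: [-2.3, 0.0, 5.0]
finger_gap: -0.0
gripper_force: 2.5
```

```bash
python3 -m crank '[{"dp":[0,0,-0.034],"delta_rot":[0,0,0],"fingers":-1},{"dp":[0,0,-0.034],"delta_rot":[0,0,0],"fingers":-1},{"dp":[0,0,-0.034],"delta_rot":[0,0,0],"fingers":-1},{"dp":[0.071,-0.0085,0],"delta_rot":[0,0,0],"fingers":-1},{"dp":[0.071,-0.0085,0],"delta_rot":[0,0,0],"fingers":-1},{"dp":[0.071,-0.0085,0],"delta_rot":[0,0,0],"fingers":-1},{"dp":[0.071,-0.0085,0],"delta_rot":[0,0,0],"fingers":-1}]'
python3 -m crank '[{"dp":[0,0,0],"delta_rot":[0,0,-0.0179],"fingers":-1},{"dp":[0,0,0],"delta_rot":[0,0,-0.0179],"fingers":-1},{"dp":[0,0,0],"delta_rot":[0,0,-0.0179],"fingers":-1},{"dp":[0,0,0],"delta_rot":[0,0,-0.0179],"fingers":-1},{"dp":[0,0,0],"delta_rot":[0,0,-0.0179],"fingers":-1},{"dp":[0,0,0],"delta_rot":[0,0,-0.0179],"fingers":-1},{"dp":[0,0,0],"delta_rot":[0,0,-0.0179],"fingers":-1},{"dp":[0,0,0],"delta_rot":[0,0,0],"fingers":-1}]'
python3 - <<'E'
from h import *
p,d=manip.snapshot('top');cv2.imwrite('pics/t2.png',cv2.resize(p[205:295,205:330,::-1],None,fx=6,fy=6,interpolation=cv2.INTER_CUBIC))
p,d=manip.snapshot('scene');cv2.imwrite('pics/s2.png',cv2.resize(p[170:290,180:340,::-1],None,fx=5,fy=5,interpolation=cv2.INTER_CUBIC))
E
```

```text
t: 5.9
tcp_pos: [0.4879, -0.2417, 0.1985]
tool_rot: [0.707, 0.707, 0.0, 0.0]
force: [-0.4, -0.2, -1.0]
finger_gap: -0.002
gripper_force: 0.0
t: 6.57
tcp_pos: [0.4884, -0.2429, 0.1984]
tool_rot: [0.38, 0.925, 0.0, 0.0]
force: [-0.6, -0.6, 0.5]
finger_gap: 0.002
gripper_force: 0.0
```

View pics/s2.png

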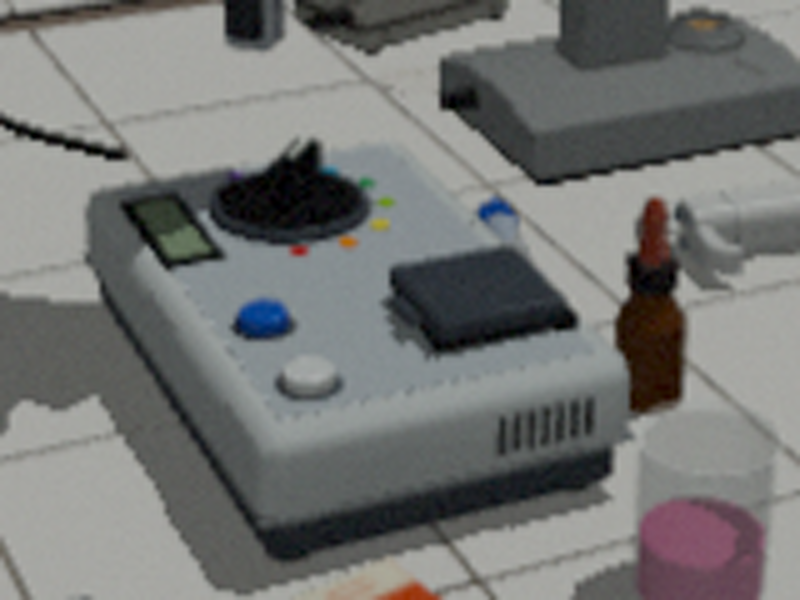

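The lid lies flat and shut, with the keys and dial in view and the fingers just above the dial. Now I'll lower the fingertip beside the fin on its counter-clockwise side.

```bash
python3 -m crank '[{"dp":[0,0,0.0275],"delta_rot":[0,0,0],"fingers":-1},{"dp":[0,0,0.0275],"delta_rot":[0,0,0],"fingers":-1},{"dp":[0,0,0.0275],"delta_rot":[0,0,0],"fingers":-1},{"dp":[0,0,0.0275],"delta_rot":[0,0,0],"fingers":-1},{"dp":[0,0,0],"delta_rot":[0,0,0],"fingers":-1}]'
python3 -m crank '[{"dp":[-0.003,0,0],"delta_rot":[0,0,0],"fingers":-1},{"dp":[-0.003,0,0],"delta_rot":[0,0,0],"fingers":-1},{"dp":[-0.003,0,0],"delta_rot":[0,0,0],"fingers":-1},{"dp":[0,0,0],"delta_rot":[0,0,0],"fingers":-1}]'
```

```text
t: 7.08
tcp_pos: [0.487, -0.2422, 0.1412]
tool_rot: [0.382, 0.924, 0.001, -0.002]
force: [-0.2, -0.4, -0.9]
finger_gap: -0.0
gripper_force: 0.0
t: 7.42
tcp_pos: [0.4915, -0.2463, 0.1442]
tool_rot: [0.381, 0.924, -0.0, 0.0]
force: [-0.7, 0.5, 0.4]
finger_gap: 0.001
gripper_force: 0.5
```

```bash
python3 -m crank '[{"dp":[-0.0039,0.0034,0],"delta_rot":[0,0,0.0167],"fingers":-1},{"dp":[-0.0039,0.0034,0],"delta_rot":[0,0,0.0167],"fingers":-1},{"dp":[0,0,0],"delta_rot":[0,0,0],"fingers":-1}]'; python3 -m crank '[{"dp":[-0.0039,0.0034,0],"delta_rot":[0,0,0.0167],"fingers":-1},{"dp":[-0.0039,0.0034,0],"delta_rot":[0,0,0.0167],"fingers":-1},{"dp":[-0.0039,0.0034,0],"delta_rot":[0,0,0.0167],"fingers":-1},{"dp":[0,0,0],"delta_rot":[0,0,0],"fingers":-1}]'
python3 - <<'E'
from h import *
p,d=manip.snapshot('wrist');cv2.imwrite('pics/w3.png',p[:,:,::-1])
p,d=manip.snapshot('top');cv2.imwrite('pics/t3.png',cv2.resize(p[205:295,205:330,::-1],None,fx=6,fy=6,interpolation=cv2.INTER_CUBIC))
E
```

```text
t: 7.67
tcp_pos: [0.4963, -0.2465, 0.144]
tool_rot: [0.477, 0.879, -0.0, -0.0]
force: [-1.4, 0.9, 1.8]
finger_gap: -0.001
gripper_force: 0.9
t: 8.0
tcp_pos: [0.5034, -0.2493, 0.1438]
tool_rot: [0.608, 0.794, 0.0, -0.0]
force: [-1.2, 1.6, 1.2]
finger_gap: -0.002
gripper_force: 1.1
```

View pics/w3.png

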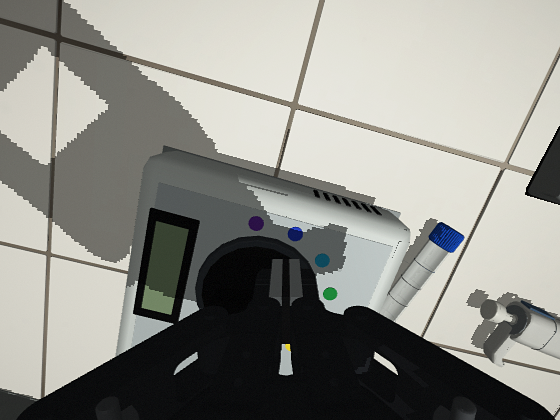

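The wrist view shows the fingers beside the fin, with the cyan dot (322,260) no longer covered by the pointer. Positions agree with about one click turned. I'll continue along the arc.

```bash
python3 -m crank '[{"dp":[-0.0039,0.0034,0],"delta_rot":[0,0,0.0167],"fingers":-1},{"dp":[-0.0039,0.0034,0],"delta_rot":[0,0,0.0167],"fingers":-1},{"dp":[-0.0039,0.0034,0],"delta_rot":[0,0,0.0167],"fingers":-1},{"dp":[-0.0039,0.0034,0],"delta_rot":[0,0,0.0167],"fingers":-1},{"dp":[-0.0039,0.0034,0],"delta_rot":[0,0,0.0167],"fingers":-1},{"dp":[0,0,0],"delta_rot":[0,0,0],"fingers":-1}]'
python3 -m crank '[{"dp":[-0.0039,0.0034,0],"delta_rot":[0,0,0.0167],"fingers":-1},{"dp":[-0.0039,0.0034,0],"delta_rot":[0,0,0.0167],"fingers":-1},{"dp":[-0.0039,0.0034,0],"delta_rot":[0,0,0.0167],"fingers":-1},{"dp":[-0.0039,0.0034,0],"delta_rot":[0,0,0.0167],"fingers":-1},{"dp":[0,0,0],"delta_rot":[0,0,0],"fingers":-1}]'
python3 - <<'E'
from h import *
s=manip.sense();y=R.from_quat(s['tool_rot']).as_matrix();e=np.array(s['tcp_pos'])-[.491,-.271,0];print(np.degrees(np.arctan2(y[1,0],y[0,0])),e@y[:,0],e@y[:,1])
p,d=manip.snapshot('wrist');cv2.imwrite('pics/w4.png',p[:,:,::-1])
E
```

```text
t: 8.6
tcp_pos: [0.5125, -0.2582, 0.1436]
tool_rot: [0.793, 0.609, 0.0, -0.0]
force: [0.3, 4.8, 3.6]
finger_gap: 0.002
gripper_force: 1.9
t: 9.02
tcp_pos: [0.5161, -0.2692, 0.1436]
tool_rot: [0.902, 0.432, 0.001, 0.001]
force: [1.1, 1.4, 1.0]
finger_gap: -0.001
gripper_force: 0.8
51.149884735913936 0.017199804351213856 0.01869336317420117
```

View pics/w4.png

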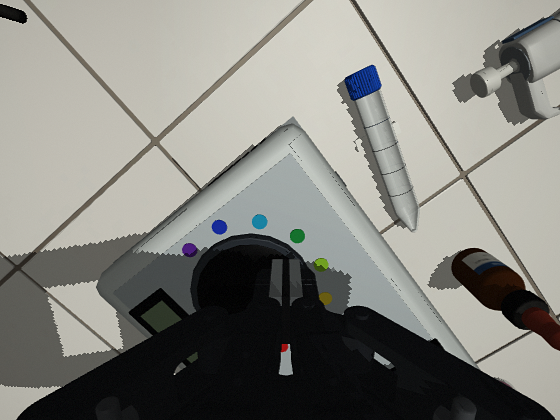

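The pointer is still hidden under the fingers. By geometry the fin face is at -39°, which is past the third snap, so I'll take the last click in small steps.

```bash
python3 -m crank '[{"dp":[-0.0039,0.0034,0],"delta_rot":[0,0,0.0167],"fingers":-1},{"dp":[-0.0039,0.0034,0],"delta_rot":[0,0,0.0167],"fingers":-1},{"dp":[0,0,0],"delta_rot":[0,0,0],"fingers":-1}]'
python3 -m crank '[{"dp":[-0.0039,0.0034,0],"delta_rot":[0,0,0.0167],"fingers":-1},{"dp":[0,0,0],"delta_rot":[0,0,0],"fingers":-1}]'
python3 -m crank '[{"dp":[-0.002,0.0017,0],"delta_rot":[0,0,0.0083],"fingers":-1},{"dp":[0,0,0],"delta_rot":[0,0,0],"fingers":-1}]'
```

```text
t: 9.32
tcp_pos: [0.5159, -0.2738, 0.1436]
tool_rot: [0.942, 0.335, 0.001, 0.0]
force: [1.9, 1.9, 1.5]
finger_gap: -0.002
gripper_force: 1.4
t: 9.48
tcp_pos: [0.5152, -0.2769, 0.1436]
tool_rot: [0.958, 0.286, 0.0, 0.001]
force: [-0.1, -0.7, 0.1]
finger_gap: 0.002
gripper_force: 0.0
t: 9.65
tcp_pos: [0.5145, -0.2781, 0.1434]
tool_rot: [0.965, 0.261, -0.0, 0.001]
force: [0.4, -0.1, -0.1]
finger_gap: 0.001
gripper_force: 0.0
```

```bash
python3 -m crank '[{"dp":[0.01,0,0],"delta_rot":[0,0,0],"fingers":-1},{"dp":[0.01,0,0],"delta_rot":[0,0,0],"fingers":-1},{"dp":[0,0,-0.06],"delta_rot":[0,0,0],"fingers":-1},{"dp":[0,0,-0.06],"delta_rot":[0,0,0],"fingers":-1},{"dp":[-0.0752,0.0239,0],"delta_rot":[0,0,0],"fingers":-1},{"dp":[-0.0752,0.0239,0],"delta_rot":[0,0,0],"fingers":-1},{"dp":[-0.0752,0.0239,0],"delta_rot":[0,0,0],"fingers":-1},{"dp":[0,0,0],"delta_rot":[0,0,0],"fingers":-1}]'
python3 - <<'E'
from h import *
s=manip.sense();print(s['tcp_pos'],s['tool_rot'])
p,d=manip.snapshot('top');a=cv2.resize(p[205:295,205:330,::-1],None,fx=5,fy=5,interpolation=cv2.INTER_CUBIC)
cv2.imwrite('pics/t5.png',a)
E
```

```text
t: 10.32
tcp_pos: [0.4405, -0.365, 0.2039]
tool_rot: [0.966, 0.258, -0.001, 0.002]
force: [0.2, -0.2, -0.0]
finger_gap: -0.003
gripper_force: 0.0
[ 0.44053374 -0.36496597  0.20393502] [ 9.66206169e-01  2.57763012e-01 -6.69210211e-04  1.84966314e-03]
```

View pics/t5.png

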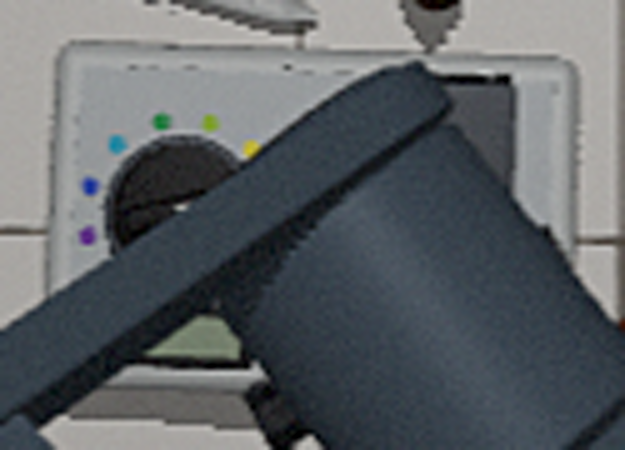

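The top view shows the fin tilted about 15°, with its tail at (115,215) and its white line toward the orange side, which is the fourth click. Now the blue key.

```bash
python3 -m crank '[{"dp":[0,0,0],"delta_rot":[0,0,0],"fingers":-1},{"dp":[0,0,0.0385],"delta_rot":[0,0,0],"fingers":-1},{"dp":[0,0,0.0385],"delta_rot":[0,0,0],"fingers":-1},{"dp":[0,0,0.0385],"delta_rot":[0,0,0],"fingers":-1},{"dp":[0,0,0],"delta_rot":[0,0,0],"fingers":-1},{"dp":[0,0,0],"delta_rot":[0,0,0],"fingers":-1}]'
```

```text
t: 10.87
tcp_pos: [0.4441, -0.3583, 0.1448]
tool_rot: [0.966, 0.26, -0.001, -0.001]
force: [-0.7, -0.4, -0.5]
finger_gap: 0.003
gripper_force: 0.0
```

```bash
python3 -m crank '[{"dp":[0,0,0.003],"delta_rot":[0,0,0],"fingers":-1},{"dp":[0,0,0.003],"delta_rot":[0,0,0],"fingers":-1},{"dp":[0,0,0.003],"delta_rot":[0,0,0],"fingers":-1},{"dp":[0,0,0.003],"delta_rot":[0,0,0],"fingers":-1},{"dp":[0,0,0.003],"delta_rot":[0,0,0],"fingers":-1},{"dp":[0,0,0],"delta_rot":[0,0,0],"fingers":-1}]'
python3 -m crank '[{"dp":[0,0,0.002],"delta_rot":[0,0,0],"fingers":-1},{"dp":[0,0,0],"delta_rot":[0,0,0],"fingers":-1}]'
```

```text
t: 11.37
tcp_pos: [0.4438, -0.3603, 0.1386]
tool_rot: [0.966, 0.259, 0.0, 0.001]
force: [0.9, 0.5, 3.1]
finger_gap: 0.002
gripper_force: 1.2
t: 11.53
tcp_pos: [0.4438, -0.3603, 0.1375]
tool_rot: [0.966, 0.259, 0.0, 0.001]
force: [0.6, 0.3, 3.6]
finger_gap: 0.005
gripper_force: 1.6
```

```bash
python3 -m crank '[{"dp":[0,0,0.002],"delta_rot":[0,0,0],"fingers":-1},{"dp":[0,0,0.001],"delta_rot":[0,0,0],"fingers":-1},{"dp":[0,0,0],"delta_rot":[0,0,0],"fingers":-1}]';python3 -m crank '[{"dp":[0,0,0.001],"delta_rot":[0,0,0],"fingers":-1},{"dp":[0,0,0],"delta_rot":[0,0,0],"fingers":-1}]'
```

```text
t: 11.78
tcp_pos: [0.4438, -0.3603, 0.1362]
tool_rot: [0.966, 0.259, 0.0, 0.001]
force: [2.4, 1.2, 5.4]
finger_gap: -0.0
gripper_force: 2.7
t: 11.95
tcp_pos: [0.4438, -0.3603, 0.1361]
tool_rot: [0.966, 0.259, 0.0, 0.001]
force: [0.5, 1.0, 9.1]
finger_gap: -0.0
gripper_force: 4.0
```

The key bottomed at 9 N. I'll lift off and clear the view.

```bash
python3 -m crank '[{"dp":[0,0,-0.08],"delta_rot":[0,0,0],"fingers":-1},{"dp":[0,0,-0.08],"delta_rot":[0,0,0],"fingers":-1},{"dp":[0,0,-0.08],"delta_rot":[0,0,0],"fingers":-1},{"dp":[0.038,-0.065,0],"delta_rot":[0,0,0],"fingers":-1},{"dp":[0.038,-0.065,0],"delta_rot":[0,0,0],"fingers":-1},{"dp":[0.038,-0.065,0],"delta_rot":[0,0,0],"fingers":-1},{"dp":[0.038,-0.065,0],"delta_rot":[0,0,0],"fingers":-1},{"dp":[0.038,-0.065,0],"delta_rot":[0,0,0],"fingers":-1},{"dp":[0.038,-0.065,0],"delta_rot":[0,0,0],"fingers":-1},{"dp":[0.038,-0.065,0],"delta_rot":[0,0,0],"fingers":-1},{"dp":[0.038,-0.065,0],"delta_rot":[0,0,0],"fingers":-1},{"dp":[0,0,0],"delta_rot":[0,0,0],"fingers":-1}]'
python3 - <<'E'
from h import *
p,d=manip.snapshot('top');a=cv2.resize(p[180:300,205:370,::-1],None,fx=4,fy=4,interpolation=cv2.INTER_CUBIC)
cv2.imwrite('pics/t6.png',a)
E
```

```text
t: 12.95
tcp_pos: [0.4423, -0.0529, 0.2544]
tool_rot: [0.965, 0.262, -0.002, -0.003]
force: [-0.9, -0.0, -0.1]
finger_gap: 0.005
gripper_force: 0.0
```

View pics/t6.png

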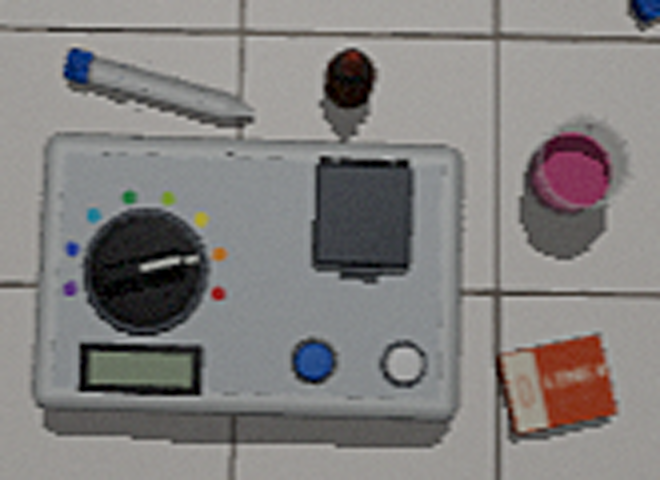

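The pointer (195,260) is at the orange dot, the lid (362,215) is shut, the keys at (315,360) and (403,363) are free, and the surrounding objects are in place.

```bash
python3 -c "
from station import manip
print(manip.sign_off())"
```

```text
the job is handed in; nothing more can be done
None
```

I handed the job in at about 13 s of the 61 s: the lid is shut, the dial is four clicks clockwise (cyan to orange), and the blue zero key was pressed down and released. The final top picture shows the dial and lid in place, both keys clear and nothing around the instrument visibly moved, but the hand-in gave no verdict.

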